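# Uncover the coffee-pod tray and push the pods up to the end

## Robot

A 6-joint arm with a two-finger parallel gripper is mounted at the origin on a cart in front of the work surface, level with it; the furniture and walls round the work are solid. World frame = base frame: x ahead of the robot, y to its left, z up, the work surface at z = 0. Lengths are in mm, angles in rad, forces in N, time in s.
With the tool pointing down it reaches from about 350 to 775 mm from the base axis. Payload 7.3 kg.
Tool frame: the origin (TCP) lies on the mounting face of the last link; the fingertips stand 178 mm ahead of it and the grasp point (between the pads) lies 159 mm ahead of it; z points along the fingers, y is the line along which they close (so a half turn about z gives the same grasp; the last joint's range is limited). The gripper opens to 92 mm and grips with 3 to 60 N. Pads are 19 mm wide; open, the fingers measure 130 mm over their backs; the gripper's body (75 mm by 190 mm) begins 47 mm behind the grasp point.
Start: joints at [1.11, 0.342, 1.524, -0, 1.275, -0.146], TCP at [162.532, 499.21, 404.741] pointing down, gripper open.
Joint ranges: [-2.53, 2.53], [-0.77, 2.02], [0.04, 2.7], [-1, 4.14], [0.28, 2.66], [-3.11, 3.11]. Speed limits (rad/s): [2.57, 2.57, 3.14, 3.14, 3.14, 3.14].

## Interface

Orientations are given as [roll, pitch, yaw] about the fixed x, y, z axes, in that order (R = Rz(yaw) Ry(pitch) Rx(roll)).
In Python, from plant import bot gives the robot as it stands.
- The arm moves only by the tool shift_gripper, called after "Request:" as a command line: name --argument value ..., lists and objects as JSON in quotes. Schema: {"type":"object","properties":{"segments":{"type":"array","items":{"type":"number"},"minItems":5,"maxItems":25},"only":{"type":"string"},"quiet":{"type":"boolean"},"lines":{"type":"string"}},"required":["segments"],"additionalProperties":false}. segments is one flat list of numbers that holds 1 to 5 rows one after another, with no inner brackets; each row has 5 numbers: the finger opening in mm, then dx, dy, dz in mm, then a turn about the tool's z in rad; each row is the pose to reach, as a shift and turn from the pose commanded when the call began, along the tool's axes at that moment; what a row does not reach only later rows make up. A row lasts 1/8 s, in which the tool goes at most 62.5 mm and 0.188 rad, less where a joint would pass 70% of its speed; a pose out of reach is approached as far as the arm can. The fingers move at their own pace and stop on an object; the grip force is fixed at half the most. Time passes only in rows, so rows that do not move let the fingers close. The tool returns the time, the measured TCP pose, the force, the opening and the grip force at its end. only (a regular expression) keeps the lines of the reply that match it, lines (a string "A,B") keeps lines A to B, and quiet returns only ok. Input that does not fit is refused with a message, and nothing moves.
- bot.get_obs(): the state, without advancing time (a new reading comes with each control period).
- bot.capture(name): name is "scene" or "top"; returns a dict with "color" (400x640x3 uint8, red, green, blue), "K" (3x3 intrinsics, pixels), "k1" (the pictures are not rectified: a ray, as slopes to the right and down, at radius r is drawn at 1 + k1 r^2 times it, then the intrinsics apply), "R" (3x3) and "t" (3): a world point X has camera coordinates R X + t. Camera axes: x right, y down, z forward; pixel columns grow to the right and rows downward; lengths in mm; the calibration is good to about 2 mm. A picture is of the moment at which its call begins. There is no depth.
- bot.close_job(): hands the job in; it is judged then, once.
The state is a dict: "time": time; "joint_positions": joint angles; "dq": joint speeds; "tau": joint torques, N m; "tool_pos": TCP position; "tcp_rot": TCP orientation; "contact_force": force on the tool from outside, world axes, zero at the start; "moment": the same for the moment, N m; "grip_width": finger opening in mm; "finger_force": force on a finger pad.
Only numpy, scipy, OpenCV 4.12 (cv2) and the standard library are available. Lean on these libraries where they do the work, as an engineer would, in place of code of your own. Each camera call takes 0.05 s, during which the arm holds its last target. There are 200 camera calls.

## Task

Lift the loose wooden cover off the coffee-pod tray and set it down flat, right way up, on the chopping board. Then push the wooden follower block in the tray away from you, along its centre line because it jams when pushed off-centre, until the four pods are packed up against the closed far end with no gaps left. Leave the pods standing in the tray, and do not knock the tomato or the tall white mug about.

Things in the scene. Friction and masses are not known exactly. Their poses are not given: they have to be found in the camera images.
- pod_tray: Fixed wooden tray, a straight channel along its x axis: open at its near (-x) end towards the robot, walled at its far (+x) end. 266 long (x -130 to +136 mm), 124 wide, 45 high; floor and walls 6 thick; the channel is 112 wide and ends at x = +130. Origin: centre of the channel's underside, z up. It may stand left or right of the board; its yaw varies.
- cover: Loose wooden cover over the pods, 184 (x, along the tray) x 139 x 26 high plus handle, about 0.25 kg. Origin: centre of the lower edge of its skirt, z up. Its plate lies on the tray's walls; the 20 mm deep skirt hangs outside the side and far walls with 2.5 mm play, and a near end plate hangs in the channel, between follower and pods, and blocks the follower. It stands flat on its skirt.
- cover_handle (a point): Centre of the grip bar on the cover, 47 mm above the cover's origin. The bar is 90 long along the cover's x, 18 wide (y) and 18 high, rounded, on two short feet that leave a 12 mm gap over the cover's top.
- follower: Loose wooden block near the channel's open end, 40 long (x, towards the pods) x 109 wide over the grippy rubber pads on its sides x 30 high, about 0.3 kg, a ridge on top along its centre line. Origin: centre of its underside. Slides on the tray's floor with 1.3 mm side play; jams if pushed well off-centre; push low so it does not tip. Pods packed, it is at tray x about +6 mm.
- push_point (a point): Foremost line of the rounded vertical push nose (20 wide, 26 high, 8 mm proud) in the middle of the follower's near (-x) face: this point is 28 mm behind the follower's origin and 12 mm above its underside. The follower slides freely when pushed here along the channel.
- board: Fixed wooden chopping board, 230 (x) x 300 (y) x 22 mm thick; origin at the centre of its underside, so its flat top is 22 mm above. Its y axis points roughly towards the robot (world -x).
- tomato: Loose tomato, about 68 across and 71 high, standing on the board near its far end. Origin: centre of its underside. To be left alone.
- mug: Loose tall white mug, 80 x 120 with its handle, 101 high, standing on the worktop at the front edge, well to the left. Origin: centre of its underside. To be left alone. (Over the sink behind it, beyond about x = 0.55 m and left of y = 0.2 m, a wall cabinet hangs about 0.53 m above the worktop: the wrist must keep clear of it.)
- pod_1: Loose coffee pod, a tapered cup 52 across the rim (top) and 25 high, 15 g, standing on the tray's floor under the cover; origin at the centre of its underside. One of the pair nearer the follower. The pods stand two abreast.
- pod_2: Loose coffee pod, a tapered cup 52 across the rim (top) and 25 high, 15 g, standing on the tray's floor under the cover; origin at the centre of its underside. One of the pair nearer the follower. The pods stand two abreast.
- pod_3: Loose coffee pod, a tapered cup 52 across the rim (top) and 25 high, 15 g, standing on the tray's floor under the cover; origin at the centre of its underside. One of the pair nearer the far wall. The pods stand two abreast.
- pod_4: Loose coffee pod, a tapered cup 52 across the rim (top) and 25 high, 15 g, standing on the tray's floor under the cover; origin at the centre of its underside. One of the pair nearer the far wall. The pods stand two abreast.

How it is judged:
By the outcome, as a careful person would: the job done as asked, in the order asked, and still so for the second after the job is handed in, with the robot touching nothing.
It also fails if it takes over 64 s, if anything falls off the work surface, if the arm or the gripper's body presses on something with over 40 N, if the wrist force passes 120 N, or if a joint passes its speed limit or range.

## Working session

There is one attempt and no reset: what is moved stays moved. The work goes in short steps, Python scripts to look and compute and a tool call to move; the robot and the scene stay as the last step left them, time stands still between calls to the robot, and variables do not carry over. Pictures are saved under pics/ and viewed, at most 10 in all, crops included, and the job is handed in when it is done.

```bash
ls; mkdir -p pics
```

Run:
```python
from plant import bot
import cv2,numpy as np
for n in("scene","top"):
    c=bot.capture(n); cv2.imwrite(f"pics/{n}0.png",c["color"][:,:,::-1]); print(n,c["K"],c["k1"],c["R"],c["t"], -np.array(c["R"]).T@c["t"])
o=bot.get_obs();print(o)
```

```text
pics
plant.py
scene [[402.42080953   0.         320.27006321]
 [  0.         402.42080953 199.40284591]
 [  0.           0.           1.        ]] -0.020073530326111363 [[ 0.50866547 -0.86092126 -0.00860394]
 [-0.70332968 -0.40974895 -0.58088998]
 [ 0.49657507  0.30153008 -0.81393661]] [-245.47223725  429.68053467  984.58985105] [ -61.85245078 -332.15458106 1048.87881309]
top [[443.31666218   0.         313.69079142]
 [  0.         443.31666218 201.39399   ]
 [  0.           0.           1.        ]] -0.03027006240981806 [[-0.00438515 -0.99979938 -0.019544  ]
 [-0.98661064  0.00751205 -0.16292027]
 [ 0.1630344   0.01856789 -0.98644565]] [  20.88972318  524.76343089 1124.74923959] [ 334.4559724    -3.94074111 1195.40686127]
{'time': 0.1, 'joint_positions': array([ 1.10998996e+00,  3.42626582e-01,  1.52493553e+00,  2.85521862e-05,
        1.27546775e+00, -1.45990897e-01]), 'dq': array([-0.00113746, -0.00122646, -0.00206712,  0.00094894,  0.00079397,
        0.00149627]), 'tau': array([ 1.73279925e-03, -4.32006025e+01, -2.44696909e+01,  7.17579480e-02,
        5.25363476e-02, -9.31564756e-06]), 'tool_pos': array([162.4702243 , 499.08294164, 404.12314555]), 'tcp_rot': array([-3.14017471e+00, -2.36087824e-04,  2.82676868e+00]), 'contact_force': array([ 0.64795555, -0.72288817, -0.13828324]), 'moment': array([-0.0418376 , -0.01137966,  0.0081817 ]), 'finger_force': 0.0, 'grip_width': 91.64145379867983}
```

View pics/scene0.png

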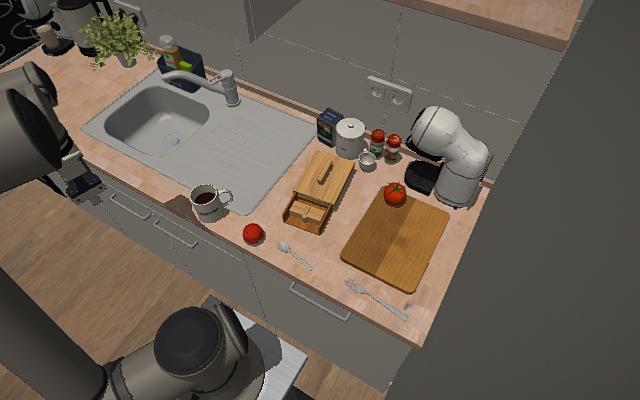

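View pics/top0.png

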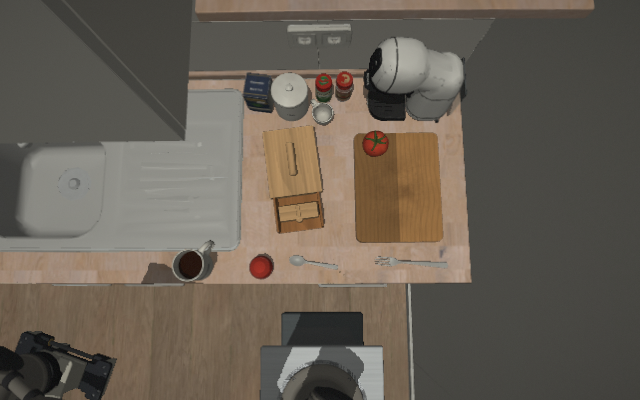

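The scene view shows the tray with its cover (handle about (325,172)), follower near (310,212), board around (395,240) and tomato at (395,193). In the top view, the handle is at (293,158), follower at (298,212), board at (398,187) and tomato at (375,144). I'll enlarge both for pixel picks.

Create h.py:
```python
import numpy as np,cv2
from plant import bot
def ray(c,uv):
    K=np.array(c["K"]);d=np.array([[c["k1"],0,0,0,0]],float)
    n=cv2.undistortPoints(np.array(uv,float).reshape(-1,1,2),K,d).reshape(-1,2)
    R=np.array(c["R"]);return -R.T@np.array(c["t"]),np.c_[n,np.ones(len(n))]@R
def onplane(c,uv,z):
    o,d=ray(c,uv);return o+d*((z-o[2])/d[:,2])[:,None]
def tri(c1,u1,c2,u2):
    o1,d1=ray(c1,u1);o2,d2=ray(c2,u2);P=[]
    for a,b in zip(d1,d2):
        s=np.linalg.lstsq(np.c_[a,-b],o2-o1,rcond=None)[0];p,q=o1+a*s[0],o2+b*s[1]
        P.append(np.r_[(p+q)/2,np.linalg.norm(p-q)])
    return np.array(P)
def proj(c,X):
    return cv2.projectPoints(np.array(X,float).reshape(-1,1,3),cv2.Rodrigues(np.array(c["R"]))[0],np.array(c["t"]),np.array(c["K"]),np.array([c["k1"],0,0,0,0.]))[0].reshape(-1,2)
def crop(c,x,y,w,h,s,name):
    im=cv2.resize(c["color"][y:y+h,x:x+w,::-1],None,fx=s,fy=s,interpolation=cv2.INTER_CUBIC)
    for i in range(0,w,10):
        cv2.line(im,(i*s,0),(i*s,5),(255,255,0),1)
        if i%20==0: cv2.putText(im,str(x+i),(i*s,16),0,.35,(255,255,0))
    for i in range(0,h,10):
        cv2.line(im,(0,i*s),(5,i*s),(255,255,0),1)
        if i%20==0: cv2.putText(im,str(y+i),(6,i*s+4),0,.35,(255,255,0))
    cv2.imwrite(f"pics/{name}.png",im)
```

Run:
```python
from h import *
crop(bot.capture("top"),260,120,80,120,5,"top1")
crop(bot.capture("scene"),280,145,80,95,6,"scene1")
```

```text
(no output)
```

View pics/top1.png

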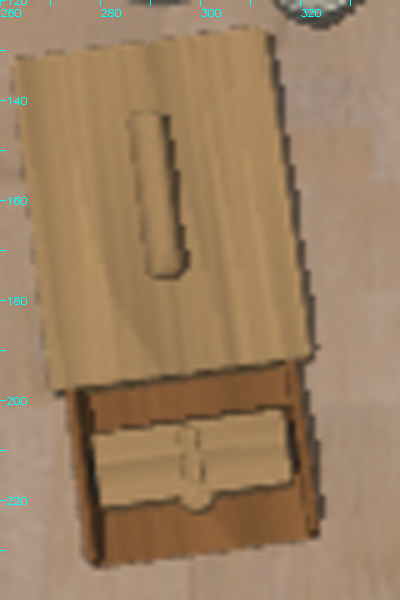

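View pics/scene1.png

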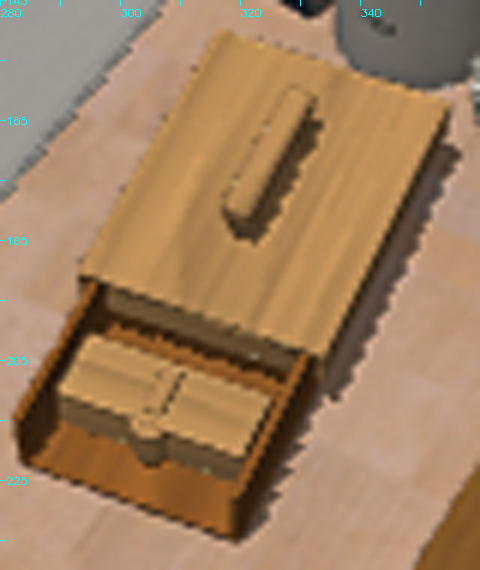

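Crops: cover plate corners, handle bar and follower are all distinct (top: plate (263,132),(314,126),(323,191),(271,199), handle centre ≈(292,159); scene: handle centre ≈(325,170)). Triangulate, and get the board and tomato by colour.

Run:
```python
from h import *
np.set_printoptions(precision=1,suppress=True)
T=bot.capture("top");S=bot.capture("scene")
t=lambda p:np.array(p)/5.+[260,120]
s=lambda p:np.array(p)/6.+[280,145]
names="plateFL FR NR NL hFar hNear folFL FR NR NL trayNL trayNR".split()
a=t([(16,58),(270,30),(313,353),(53,393),(149,113),(168,272),(92,435),(278,409),(290,480),(100,505),(90,563),(316,535)])
b=s([(220,32),(447,105),(320,355),(82,275),(300,90),(240,213),(95,335),(272,402),(243,458),(58,390),(18,428),(238,500)])
P=tri(T,a,S,b)
for n,p in zip(names,P):print(n,p)
ang=lambda v:np.arctan2(v[1],v[0])
print("yaw",ang(P[0]-P[3]),ang(P[1]-P[2]),ang(P[4]-P[5]),"across",ang(P[0]-P[1])-np.pi/2,ang(P[3]-P[2])-np.pi/2,ang(P[9]-P[8])-np.pi/2)
print("plate c",P[:4].mean(0),"handle c",P[4:6].mean(0),"fol c",P[6:10].mean(0))
# board by colour, both views
for c,n,box in((T,"top",(345,120,110,130)),(S,"scene",(330,180,130,120))):
    x,y,w,h=box;im=c["color"][y:y+h,x:x+w]
    hsv=cv2.cvtColor(im,cv2.COLOR_RGB2HSV)
    m=((hsv[...,1]>115)&(hsv[...,0]>8)&(hsv[...,0]<25)).astype(np.uint8)*255
    m=cv2.morphologyEx(m,cv2.MORPH_OPEN,np.ones((3,3)))
    k=max(cv2.findContours(m,0,2)[0],key=cv2.contourArea)
    q=cv2.approxPolyDP(cv2.convexHull(k),6,True)[:,0]+[x,y]
    r=cv2.minAreaRect(k);print(n,"board px",q.tolist()); print(onplane(c,q,22))
    m=((hsv[...,1]>150)&((hsv[...,0]<6)|(hsv[...,0]>172))).astype(np.uint8)*255
    k=max(cv2.findContours(m,0,2)[0],key=cv2.contourArea)
    (u,v),r=cv2.minEnclosingCircle(k);print("tomato",u+x,v+y,r,onplane(c,[(u+x,v+y)],57))
o=bot.get_obs();print(o["tool_pos"],o["tcp_rot"],o["time"])
```

```text
plateFL [717.4 153.1  46.3   1.3]
FR [729.   15.8  52.5   0.1]
NR [552.   -5.7  50.6   0.6]
NL [534.2 129.1  47.    5.3]
hFar [674.7  77.9  82.6   1.8]
hNear [592.3  67.3  74.7   4. ]
folFL [514.2 109.7  31.4   5.8]
FR [528.1  11.2  25.6   4.5]
NR [489.    5.1  30.5   4.2]
NL [475.8 105.9  32.9   3.4]
trayNL [445.3 110.4  34.5   4.4]
trayNR [458.7  -9.1  44.8   6. ]
yaw 0.12986117487407586 0.12079055654494146 0.12726354162041667 across 0.08496613322934277 0.1311278847082351 0.12997935780150183
plate c [633.2  73.1  49.1   1.8] handle c [633.5  72.6  78.7   2.9] fol c [501.8  58.   30.1   4.5]
top board px [[435, 134], [442, 237], [358, 240], [355, 136]]
[[ 713.4 -315.8   22. ]
 [ 430.5 -320.3   22. ]
 [ 424.1  -98.5   22. ]
 [ 709.6  -96.2   22. ]]
tomato 375.03246688842773 144.3441562652588 12.258785247802734 [[ 674.9 -146.1   57. ]]
scene board px [[382, 186], [449, 215], [411, 293], [341, 259]]
[[ 709.8  -96.    22. ]
 [ 711.8 -320.4   22. ]
 [ 421.3 -319.7   22. ]
 [ 415.5 -108.1   22. ]]
tomato 389.5 197.5 7.7782745361328125 [[ 655.2 -142.6   57. ]]
[162.5 499.2 404.5] [-3.1 -0.   2.8] 0.3
```
Heights: plate top ~49.., expected: tray 45 + plate 6? "plate lies on tray walls; 26 high with 20 skirt" -> top at 51. cover origin at 25. Handle centre 72, top 81. Handle mean 78.7 top ok. Handle xy at the rim: cover c (633,73). Yaw ~0.125. Board z check: it's consistent with z=22 in both views (mean x 570 top vs 565 scene...). Center of board ~ (568,-209), 290x222 measured vs 300x230 (contour slightly inside). Board spans x 420–718, y -95..-323.

Add to h.py:
```python
from scipy.spatial.transform import Rotation as Ro
def go(x,y,z,yaw):
    o=bot.get_obs();M=Ro.from_euler("xyz",o["tcp_rot"]).as_matrix()
    d=M.T@(np.array([x,y,z])-o["tool_pos"]);a=-((yaw-o["tcp_rot"][2]+np.pi)%(2*np.pi)-np.pi)
    print("shift",d.round(1),"turn",round(a,3),"dist",np.linalg.norm(d).round(),"rpy",np.round(o["tcp_rot"],3))
```

Request:
shift_gripper --segments '[92, -60, -27, 10, -0.1, 92, -120, -54, 20, -0.2, 92, -180, -81, 30, -0.3, 92, -240, -108, 40, -0.4, 92, -290, -130, 45, -0.44]'

```text
time: 0.92
tool_pos: [392.9, 289.9, 360.4]
tcp_rot: [3.141, 0.0, -3.014]
contact_force: [0.7, 0.3, -0.7]
grip_width: 91.3
finger_force: 0.0
```

```bash
python3 -c "
from h import *
go(633,73,330,3.267)"
```

```text
shift [-210.6 -245.6   30.4] turn 0.002 dist 325.0 rpy [ 3.141  0.    -3.014]
```

Request:
shift_gripper --segments '[92, -40, -47, 6, 0, 92, -80, -93, 12, 0, 92, -120, -140, 18, 0, 92, -160, -186, 24, 0, 92, -199, -232, 30, 0]'

```text
time: 1.55
tool_pos: [619.5, 84.5, 330.4]
tcp_rot: [3.141, 0.0, -3.017]
contact_force: [0.0, -0.1, 0.2]
grip_width: 91.9
finger_force: 0.0
```

Request:
shift_gripper --segments '[92, 0, 0, 0, 0, 92, 0, 0, 0, 0]'

```text
time: 1.8
tool_pos: [617.8, 86.2, 330.2]
tcp_rot: [3.141, -0.001, -3.017]
contact_force: [-0.4, -0.2, 0.8]
grip_width: 91.9
finger_force: 0.0
```

```bash
python3 -c "
from h import *
go(633,73,330,3.267); go(633,73,235,3.267)"
```

```text
shift [-13.4 -15.    0.1] turn -0.001 dist 20.0 rpy [ 3.141e+00 -1.000e-03 -3.017e+00]
shift [-13.5 -15.1  95.1] turn -0.001 dist 97.0 rpy [ 3.141e+00 -1.000e-03 -3.017e+00]
```

Request:
shift_gripper --segments '[92, -13.5, -15, 10, 0, 92, -13.5, -15, 50, 0, 92, -13.5, -15, 80, 0, 92, -13.5, -15, 95, 0, 92, -13.5, -15, 95, 0]'

```text
time: 2.42
tool_pos: [633.3, 73.2, 234.8]
tcp_rot: [3.141, -0.002, -3.016]
contact_force: [-0.1, -0.7, 0.1]
grip_width: 92.1
finger_force: 0.0
```

Run:
```python
from h import *
go(633,73,235,3.267)
crop(bot.capture("top"),240,110,110,80,7,"top2")
```

```text
shift [ 0.3 -0.2 -0.2] turn 0.0 dist 0.0 rpy [ 3.141e+00 -2.000e-03 -3.016e+00]
```

View pics/top2.png

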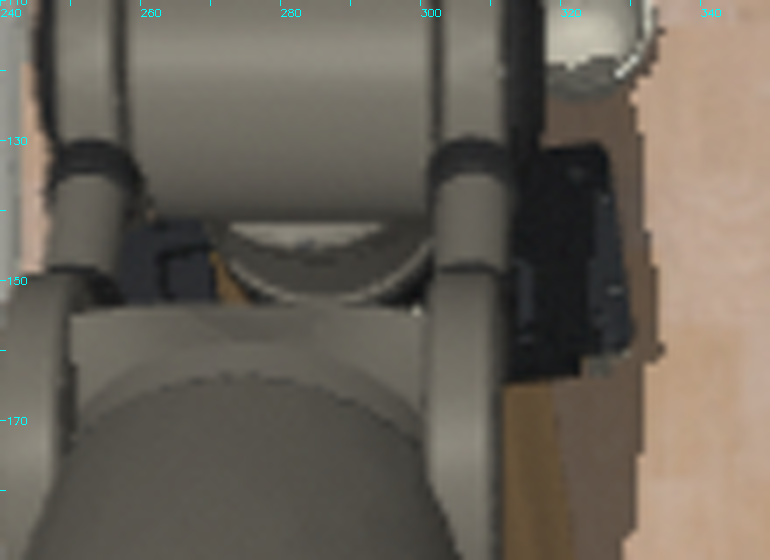

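The arm hides the handle from above; only the gripper body edges near (320,150) show. The pose agrees with the target, with no contact, so I close.

Request:
shift_gripper --segments '[40, 0, 0, 0, 0, 0, 0, 0, 0, 0, 0, 0, 0, 0, 0, 0, 0, 0, 0, 0, 0, 0, 0, 0, 0]'

```text
time: 3.1
tool_pos: [633.4, 73.0, 235.7]
tcp_rot: [3.142, 0.0, -3.016]
contact_force: [-0.6, -0.2, 0.0]
grip_width: 46.3
finger_force: 0.0
```

Request:
shift_gripper --segments '[0, 0, 0, 0, 0, 0, 0, 0, 0, 0, 0, 0, 0, 0, 0]'

```text
time: 3.48
tool_pos: [633.2, 73.8, 235.6]
tcp_rot: [3.139, -0.0, -3.017]
contact_force: [-0.4, 1.6, -0.2]
grip_width: 17.5
finger_force: 30.0
```

Request:
shift_gripper --segments '[0, 0, 0, -6, 0, 0, 0, 0, -15, 0, 0, 0, 0, -30, 0]'

```text
time: 3.85
tool_pos: [633.0, 73.1, 265.1]
tcp_rot: [3.141, -0.003, -3.016]
contact_force: [0.8, -0.3, -2.5]
grip_width: 17.5
finger_force: 30.0
```

Request:
shift_gripper --segments '[0, 0, 0, -30, 0, 0, 0, 0, -60, 0, 0, 0, 0, -90, 0, 0, 0, 0, -90, 0]'

```text
time: 4.35
tool_pos: [633.9, 72.5, 358.9]
tcp_rot: [-3.14, 0.007, -3.017]
contact_force: [0.1, -0.1, -2.9]
grip_width: 17.7
finger_force: 30.0
```

```bash
python3 -c "
from h import *
go(530,-225,335,np.pi); go(530,-225,232+25,np.pi)"
```

```text
shift [ 140.3 -282.2   23.4] turn 0.125 dist 316.0 rpy [-3.14   0.007 -3.017]
shift [ 140.8 -282.1  101.4] turn 0.125 dist 331.0 rpy [-3.14   0.007 -3.017]
```

Request:
shift_gripper --segments '[0, 20, -40, 0, 0.03, 0, 47, -94, 0, 0.06, 0, 75, -150, 0, 0.09, 0, 98, -197, 0, 0.125, 0, 115, -232, 0, 0.125]'

```text
time: 4.97
tool_pos: [546.9, -173.9, 354.2]
tcp_rot: [3.141, -0.002, 3.14]
contact_force: [0.4, 0.2, -2.9]
grip_width: 17.8
finger_force: 30.0
```

Request:
shift_gripper --segments '[0, 0, 0, 0, 0, 0, 0, 0, 0, 0]'

```text
time: 5.22
tool_pos: [548.1, -171.4, 354.7]
tcp_rot: [3.141, -0.001, 3.141]
contact_force: [-1.0, -0.6, -2.7]
grip_width: 17.2
finger_force: 30.0
```

Run:
```python
from h import *
go(530,-225,260,np.pi)
crop(bot.capture("scene"),280,150,180,140,4,"scene2")
```

```text
shift [ 18.  -53.7  94.6] turn -0.0 dist 110.0 rpy [ 3.141e+00 -1.000e-03  3.141e+00]
```

View pics/scene2.png

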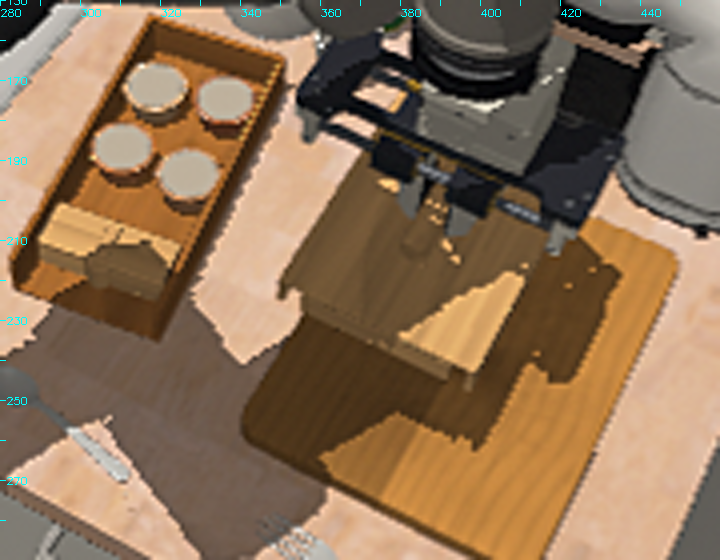

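The picture shows all four pods standing in the open tray ((318,171),(336,174),(309,186),(325,193)), the cover held level above the board, and the follower at (308,210).

Request:
shift_gripper --segments '[0, 9, -27, 0, 0, 0, 18, -54, 20, 0, 0, 18, -54, 70, 0, 0, 18, -54, 100, 0, 0, 18, -54, 112, 0]'

```text
time: 5.9
tool_pos: [530.3, -224.2, 241.6]
tcp_rot: [3.14, -0.003, -3.14]
contact_force: [-0.0, 0.7, -1.6]
grip_width: 18.0
finger_force: 30.0
```

Request:
shift_gripper --segments '[0, 0, 0, 3, 0, 0, 0, 0, 5, 0, 0, 0, 0, 7, 0]'

```text
time: 6.28
tool_pos: [530.7, -225.6, 237.7]
tcp_rot: [-3.141, 0.002, -3.141]
contact_force: [-0.0, -0.5, -2.2]
grip_width: 17.9
finger_force: 30.0
```

```bash
python3 -c "
from h import *
go(530,-225,232.6,np.pi)"
```

```text
shift [0.7 0.6 5.1] turn 0.0 dist 5.0 rpy [-3.141e+00  2.000e-03 -3.141e+00]
```

Request:
shift_gripper --segments '[0, 0, 0, 1.5, 0, 0, 0, 0, 3, 0, 0, 0, 0, 3, 0]'

```text
time: 6.65
tool_pos: [530.2, -225.6, 233.6]
tcp_rot: [3.141, -0.0, -3.141]
contact_force: [0.7, 0.1, -1.8]
grip_width: 17.6
finger_force: 30.0
```

Request:
shift_gripper --segments '[0, 0, 0, 0, 0]'

```text
time: 6.78
tool_pos: [530.3, -225.6, 233.6]
tcp_rot: [3.142, 0.0, -3.141]
contact_force: [0.7, -0.2, -2.3]
grip_width: 17.9
finger_force: 30.0
```

Request:
shift_gripper --segments '[0, 0, 0, 1, 0, 0, 0, 0, 2, 0, 0, 0, 0, 2, 0]'

```text
time: 7.15
tool_pos: [530.3, -225.6, 232.7]
tcp_rot: [-3.141, 0.001, -3.141]
contact_force: [-2.4, 1.6, 7.2]
grip_width: 17.7
finger_force: 30.0
```

Request:
shift_gripper --segments '[0, 0, 0, 0.5, 0, 0, 0, 0, 1, 0]'

```text
time: 7.4
tool_pos: [530.2, -225.6, 232.6]
tcp_rot: [-3.141, 0.001, -3.141]
contact_force: [-5.9, 2.1, 16.4]
grip_width: 17.8
finger_force: 30.0
```

Set down at the expected height (contact at 232.7). Ease off and release.

Request:
shift_gripper --segments '[0, 0, 0, -1.5, 0, 92, 0, 0, -1.5, 0, 92, 0, 0, -1.5, 0, 92, 0, 0, -1.5, 0, 92, 0, 0, -1.5, 0]'

```text
time: 8.02
tool_pos: [530.3, -225.6, 232.0]
tcp_rot: [3.142, -0.0, -3.141]
contact_force: [0.1, -0.5, 0.1]
grip_width: 53.0
finger_force: 0.0
```

Request:
shift_gripper --segments '[92, 0, 0, 0, 0, 92, 0, 0, -20, 0, 92, 0, 0, -60, 0, 92, 0, 0, -110, 0, 92, 0, 0, -110, 0]'

```text
time: 8.65
tool_pos: [531.0, -226.0, 346.4]
tcp_rot: [-3.137, 0.008, -3.141]
contact_force: [1.1, -0.4, -0.9]
grip_width: 91.9
finger_force: 0.0
```

Run:
```python
from h import *
crop(bot.capture("top"),260,125,66,112,5,"a");crop(bot.capture("scene"),277,145,90,112,5,"b")
cv2.imwrite("pics/both1.png",np.hstack([cv2.imread("pics/a.png"),cv2.imread("pics/b.png")]))
```

```text
(no output)
```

View pics/both1.png

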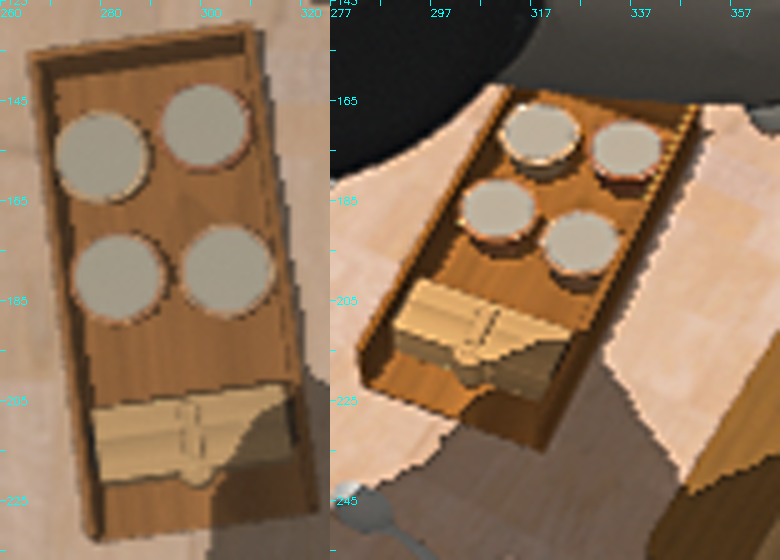

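The crops show the open tray with four upright pods. In the top view, the rim corners are at about (265.6,136), (310,130), (278.4,233) and (323,227), with the follower nose tip at (300,222).

Run:
```python
from h import *
np.set_printoptions(precision=1,suppress=True)
T=bot.capture("top");S=bot.capture("scene")
t=lambda p:np.array(p,float)/5+[260,125]
s=lambda p:(np.array(p,float)-[330,0])/5+[277,145]
C=onplane(T,t([(28,55),(250,25),(316,508),(94,540)]),45);print("rim top",C)
# both views: near-left rim, near-right rim, far-right rim, nose top tip, ridge far end, fol corners FL FR NR NL
P=tri(T,t([(80,538),(316,508),(250,25),(199,483),(188,399),(92,410),(280,385)]),S,s([(360,347),(541,446),(697,106),(466,360),(500,310),(418,280),(570,333)]));print(P)
F=onplane(T,t([(92,410),(280,385),(292,458),(100,482)]),36);print("fol",F,F.mean(0))
print("nose",onplane(T,t([(200,485)]),32),"scene",onplane(S,s([(466,362)]),32))
print("ridge",onplane(T,t([(189,399),(197,470)]),38))
a=np.array
ang=lambda v:np.arctan2(v[1],v[0])
print("yaws",ang(C[0]-C[3]),ang(C[1]-C[2]),ang(C[0]-C[1])-np.pi/2,ang(C[3]-C[2])-np.pi/2)
c=C.mean(0);print("tray outline centre",c)
pods=t([(102,156),(205,126),(119,278),(228,270)]);print("pods",onplane(T,pods,31))
for yaw in(.125,):
    e=a([np.cos(yaw),np.sin(yaw)]);n=a([-e[1],e[0]]);o=c[:2]-3*e
    for nm,X in(("fol",F),("nose",onplane(T,t([(200,485)]),32)),("pods",onplane(T,pods,31)),("rim",C)):
        print(nm,np.c_[(X[:,:2]-o)@e,(X[:,:2]-o)@n].tolist())
    print("origin",o)
```

```text
rim top [[704.9 147.   45. ]
 [720.4  26.8  45. ]
 [457.8  -6.8  45. ]
 [441.8 109.   45. ]]
[[446.1 113.1  41.4   9.1]
 [462.6  -7.4   4.8   1.3]
 [724.9  27.3  31.3   0.2]
 [473.6  52.9  37.7   4.5]
 [520.5  58.7  27.    6. ]
 [513.1 111.2  31.3   1.9]
 [526.3  10.6  30.7   3.2]]
fol [[511.7 111.5  36. ]
 [524.4  11.8  36. ]
 [485.4   5.6  36. ]
 [473.3 106.9  36. ]] [498.7  59.   36. ]
nose [[471.8  54.4  32. ]] scene [[476.9  52.5  32. ]]
ridge [[516.9  59.9  38. ]
 [479.1  55.7  38. ]]
yaws 0.1436873043603601 0.12732741568641806 0.12857461626044997 0.1373950988972914
tray outline centre [581.2  69.   45. ]
pods [[651.9 107.8  31. ]
 [668.2  51.8  31. ]
 [584.2  98.1  31. ]
 [588.   39.4  31. ]]
fol [[-60.67301855292744, 50.81165448863364], [-60.53325412227033, -49.720838125022524], [-100.03537614740743, -50.9278879292383], [-99.37076478703213, 51.086256960442434]]
nose [[-107.37730470999605, -0.8914627183317574]]
pods [[77.93613080562098, 29.654832020738976], [87.09293771588518, -27.87657895048294], [9.516798624100193, 28.464393542198703], [6.05851751763007, -30.19211243335238]]
rim [[135.39505525562032, 61.99526463061773], [135.82829805478463, -59.20402566741627], [-128.88746197497977, -59.8201303922038], [-130.33589133542534, 57.02889142900237]]
origin [578.3  68.6]
```

```bash
python3 -c "
from h import *
go(444,51,300,np.pi+.126)"; cat > /dev/null
```

```text
shift [ 85.8 276.4  41.3] turn -0.126 dist 292.0 rpy [ 3.140e+00 -2.000e-03 -3.141e+00]
```

Request:
shift_gripper --segments '[0, 17, 55, 0, -0.04, 0, 34, 110, 0, -0.08, 0, 51, 165, 10, -0.126, 0, 69, 221, 25, -0.126, 0, 86, 276, 41, -0.126]'

```text
time: 9.48
tool_pos: [443.1, 51.9, 299.7]
tcp_rot: [3.141, -0.002, -3.016]
contact_force: [1.2, 0.6, -0.4]
grip_width: 46.6
finger_force: 0.0
```

Request:
shift_gripper --segments '[0, 0, 0, 0, 0, 0, 0, 0, 0, 0]'

```text
time: 9.72
tool_pos: [444.4, 50.4, 300.6]
tcp_rot: [-3.142, -0.001, -3.014]
contact_force: [0.6, -0.2, -0.4]
grip_width: 26.5
finger_force: 0.0
```

```bash
python3 -c "
from h import *
go(444,51,189,np.pi+.126)"
```

```text
shift [  0.2   0.7 111.6] turn 0.001 dist 112.0 rpy [-3.142e+00 -1.000e-03 -3.014e+00]
```

Request:
shift_gripper --segments '[0, 0, 0.5, 40, 0, 0, 0, 0.5, 80, 0, 0, 0, 0.5, 111, 0, 0, 0, 0.5, 111, 0]'

```text
time: 10.22
tool_pos: [444.0, 49.6, 188.5]
tcp_rot: [3.141, -0.004, -3.018]
contact_force: [-0.4, -0.5, 1.2]
grip_width: 0.5
finger_force: 0.0
```

```bash
python3 -c "
from h import *
go(444,51,189,np.pi+.126); go(547,63.9,189,np.pi+.126)"
```

```text
shift [-0.1  1.4 -0.5] turn -0.002 dist 1.0 rpy [ 3.141 -0.004 -3.018]
shift [-103.9    1.4   -1. ] turn -0.002 dist 104.0 rpy [ 3.141 -0.004 -3.018]
```

Request:
shift_gripper --segments '[0, -6, 1, 0, 0, 0, -12, 1, 0, 0, 0, -18, 1, 0, 0, 0, -24, 1, 0, 0, 0, -30, 1, 0, 0]'

```text
time: 10.85
tool_pos: [473.5, 55.8, 190.2]
tcp_rot: [3.141, -0.002, -3.015]
contact_force: [-5.3, 0.2, 5.0]
grip_width: 0.5
finger_force: 2.6
```

Request:
shift_gripper --segments '[0, -6, 0, 0, 0, 0, -12, 0, 0, 0, 0, -18, 0, 0, 0, 0, -24, 0, 0, 0, 0, -30, 0, 0, 0]'

```text
time: 11.48
tool_pos: [503.4, 59.6, 190.1]
tcp_rot: [3.141, -0.002, -3.015]
contact_force: [-5.1, -0.9, 4.0]
grip_width: 0.3
finger_force: 2.7
```

```bash
python3 -c "
from h import *
go(547,63.9,189,np.pi+.126)"
```

```text
shift [-43.8  -1.2   1.1] turn 0.0 dist 44.0 rpy [ 3.141e+00 -2.000e-03 -3.015e+00]
```

Request:
shift_gripper --segments '[0, -6, -0.5, 0, 0, 0, -12, -1, 0, 0, 0, -18, -1, 0, 0, 0, -24, -1, 0, 0, 0, -30, -1, 0, 0]'

```text
time: 12.1
tool_pos: [533.1, 62.4, 190.1]
tcp_rot: [3.141, -0.003, -3.015]
contact_force: [-7.8, -1.0, 6.5]
grip_width: 0.2
finger_force: 3.9
```

Request:
shift_gripper --segments '[0, -3, 0, 0, 0, 0, -6, 0, 0, 0, 0, -8, 0, 0, 0, 0, -8, 0, 0, 0]'

```text
time: 12.6
tool_pos: [540.2, 63.6, 190.0]
tcp_rot: [3.141, -0.005, -3.015]
contact_force: [-9.9, 1.6, 7.1]
grip_width: 0.6
finger_force: 4.8
```

```bash
python3 -c "
from h import *
go(547,63.9,189,np.pi+.126)"
```

```text
shift [-6.8 -0.6  1. ] turn 0.001 dist 7.0 rpy [ 3.141 -0.005 -3.015]
```

Run:
```python
from h import *
crop(bot.capture("top"),260,125,66,112,5,"a");crop(bot.capture("scene"),277,145,90,112,5,"b")
cv2.imwrite("pics/both2.png",np.hstack([cv2.imread("pics/a.png"),cv2.imread("pics/b.png")]))
```

```text
(no output)
```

View pics/both2.png

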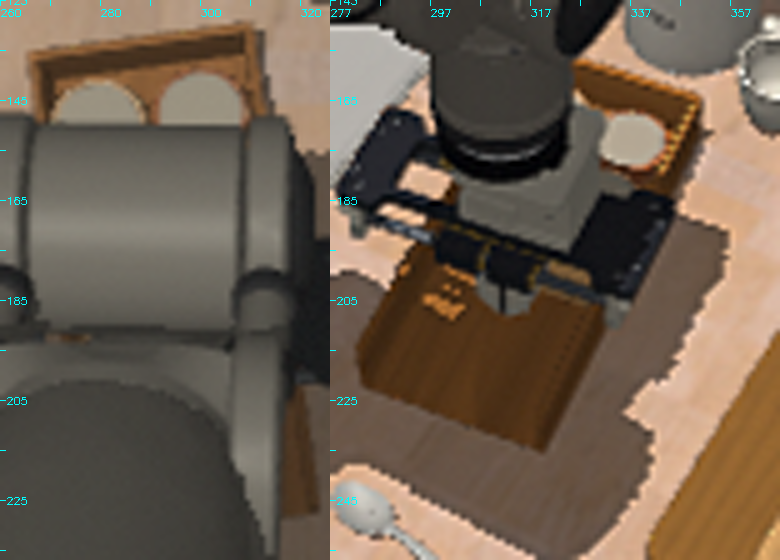

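The far pods (top view ≈(280,148),(300,148)) are still short of the far wall. Continue in small steps until the force rises.

Request:
shift_gripper --segments '[0, -2, 0, 0, 0, 0, -4, 0, 0, 0, 0, -6, 0, 0, 0, 0, -6, 0, 0, 0]'

```text
time: 13.2
tool_pos: [545.4, 64.7, 189.9]
tcp_rot: [3.14, -0.007, -3.015]
contact_force: [-12.9, 2.5, 10.4]
grip_width: 0.5
finger_force: 6.4
```

Request:
shift_gripper --segments '[0, -2, 0, 0, 0, 0, -4, 0, 0, 0, 0, -4, 0, 0, 0]'

```text
time: 13.58
tool_pos: [548.8, 65.4, 189.8]
tcp_rot: [3.139, -0.009, -3.015]
contact_force: [-15.4, 3.1, 13.3]
grip_width: 0.1
finger_force: 7.8
```

```bash
python3 -c "
from h import *
go(547,63.9,189,np.pi+.126)"
```

```text
shift [ 2.  -1.2  0.8] turn 0.001 dist 2.0 rpy [ 3.139 -0.009 -3.015]
```

Request:
shift_gripper --segments '[0, -1, -0.5, 0, 0, 0, -2, -1, 0, 0, 0, -2, -1, 0, 0]'

```text
time: 13.95
tool_pos: [549.9, 65.1, 189.6]
tcp_rot: [3.138, -0.012, -3.015]
contact_force: [-19.5, 4.7, 15.1]
grip_width: 0.5
finger_force: 10.0
```

Request:
shift_gripper --segments '[0, -1, 0, 0, 0, 0, -2, 0, 0, 0, 0, -2, 0, 0, 0]'

```text
time: 14.32
tool_pos: [551.3, 65.5, 189.5]
tcp_rot: [3.138, -0.014, -3.015]
contact_force: [-22.7, 6.0, 17.2]
grip_width: 0.6
finger_force: 11.6
```

```bash
python3 -c "
from h import *
go(547,63.9,189,np.pi+.126)"
```

```text
shift [ 4.5 -1.   0.6] turn 0.001 dist 5.0 rpy [ 3.138 -0.014 -3.015]
```

Force is climbing; I'll back off, rise and look.

Request:
shift_gripper --segments '[0, 10, 0, 0, 0, 0, 25, 0, 0, 0, 0, 40, 0, -20, 0, 0, 60, 0, -70, 0, 0, 60, 0, -120, 0]'

```text
time: 14.95
tool_pos: [495.3, 56.3, 311.2]
tcp_rot: [3.142, -0.0, -3.016]
contact_force: [0.9, 0.2, 0.2]
grip_width: 0.2
finger_force: 0.0
```

Request:
shift_gripper --segments '[0, 0, -50, 0, 0, 0, 0, -100, 0, 0, 0, 0, -150, 0, 0, 0, 0, -200, 0, 0, 0, 0, -250, 0, 0]'

```text
time: 15.58
tool_pos: [527.9, -193.6, 310.4]
tcp_rot: [-3.14, 0.002, -3.016]
contact_force: [1.0, 0.4, -0.2]
grip_width: 0.4
finger_force: 0.0
```

Run:
```python
from h import *
crop(bot.capture("top"),260,125,66,112,5,"a");crop(bot.capture("scene"),277,145,90,112,5,"b")
cv2.imwrite("pics/both3.png",np.hstack([cv2.imread("pics/a.png"),cv2.imread("pics/b.png")]))
```

```text
(no output)
```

View pics/both3.png

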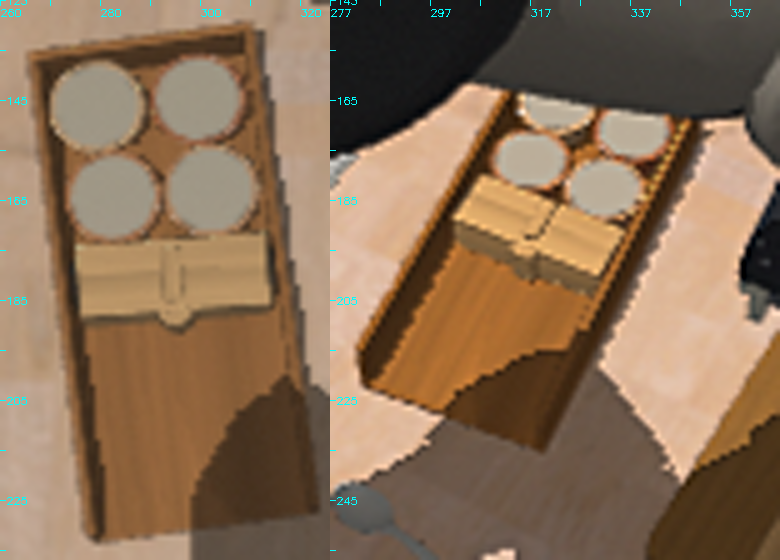

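The follower (near edge (276,189)–(314,186) in the top view) looks slightly cocked, left side ahead, with the pods nearly packed. I'll measure it in tray coordinates.

Create m.py:
```python
from h import *
np.set_printoptions(precision=1,suppress=True)
T=bot.capture("top")
yaw=.128;e=np.array([np.cos(yaw),np.sin(yaw)]);n=np.array([-e[1],e[0]]);o=np.array([578.3,68.2])
tr=lambda X:np.c_[(X[:,:2]-o)@e,(X[:,:2]-o)@n]
x,y,w,h=255,122,75,115;s=8
im=cv2.resize(T["color"][y:y+h,x:x+w],None,fx=s,fy=s,interpolation=cv2.INTER_CUBIC)
hsv=cv2.cvtColor(im,cv2.COLOR_RGB2HSV)
px=lambda q:(np.asarray(q,float)+.5)/s-.5+[x,y]
m=((hsv[...,1]<62)&(hsv[...,2]>90)).astype(np.uint8)*255
m=cv2.morphologyEx(m,cv2.MORPH_OPEN,np.ones((15,15)))
for k in cv2.findContours(m,0,2)[0]:
    if not 2000<cv2.contourArea(k)<9**2*s*s*4: continue
    (u,v),(a,b),_=cv2.fitEllipse(k)
    if abs(a-b)>.2*a: continue
    print("pod",tr(onplane(T,px([(u,v)]),31)),"d px",a/s,b/s)
# follower: bright tan
m=((hsv[...,1]>70)&(hsv[...,2]>150)&(hsv[...,0]>12)&(hsv[...,0]<25)).astype(np.uint8)*255
m=cv2.morphologyEx(m,cv2.MORPH_OPEN,np.ones((25,25)))
k=max(cv2.findContours(m,0,2)[0],key=cv2.contourArea)
P=tr(onplane(T,px(k[:,0]),36));print("fol bbox",P.min(0),P.max(0))
for lo,hi in((-45,-15),(15,45)):
    q=P[(P[:,1]>lo)&(P[:,1]<hi)];c=q[:,0].mean()
    for nm,z in(("far",q[q[:,0]>c]),("near",q[q[:,0]<=c])): print(lo,hi,nm,np.polyfit(z[:,1],z[:,0],1),z[:,0].mean())
```

```bash
python3 m.py
```

```text
pod [[56.1 27.7]] d px 15.408708572387695 16.029081344604492
pod [[ 52.6 -25.1]] d px 15.91562557220459 16.086746215820312
pod [[107.8  30.7]] d px 15.501447677612305 16.030702590942383
pod [[104.3 -24.6]] d px 15.373754501342773 15.72312068939209
fol bbox [78.6 14.7] [183.8  99.5]m.py:23: RuntimeWarning: Mean of empty slice.
  q=P[(P[:,1]>lo)&(P[:,1]<hi)];c=q[:,0].mean()
  ret = ret.dtype.type(ret / rcount)
Traceback (most recent call last):
  File "m.py", line 24, in <module>
    for nm,z in(("far",q[q[:,0]>c]),("near",q[q[:,0]<=c])): print(lo,hi,nm,np.polyfit(z[:,1],z[:,0],1),z[:,0].mean())
                                                                           ~~~~~~~~~~^^^^^^^^^^^^^^^^^
TypeError: expected non-empty vector for x
```

Run:
```python
s=open("m.py").read()
a,b=s.split("# follower")
b='''# follower: brightness edges along the channel, z=36 top face, sampled in tray coordinates
g=cv2.GaussianBlur(T["color"][...,1].astype(np.float32),(0,0),.6)
X=np.arange(-30,45,.25)
for Y in(-42,-36,-30,-22,22,30,36,42):
    W=np.c_[o+np.outer(X,e)+Y*n,np.full(len(X),36.)]
    p=proj(T,W).astype(np.float32)
    v=cv2.remap(g,p[:,0],p[:,1],cv2.INTER_CUBIC).ravel();d=np.gradient(v)
    i=np.argmax(np.where(X<10,d,-9));j=np.argmin(np.where(X>15,d,9));print(Y,"near",X[i],"far",X[j],d[i].round(1),d[j].round(1))
# far wall top edges
X=np.arange(115,145,.25)
for Y in(-40,-25,-10,0,10,25,40):
    W=np.c_[o+np.outer(X,e)+Y*n,np.full(len(X),45.)];p=proj(T,W).astype(np.float32)
    v=cv2.remap(g,p[:,0],p[:,1],cv2.INTER_CUBIC).ravel();d=np.gradient(v);print(Y,"wall steps",X[np.argmax(d)],d.max().round(1),v[::8].round())
'''
open("m.py","w").write(a+b)
```

```bash
python3 m.py
```

```text
pod [[-65.6  88.7]] d px 7.3093342781066895 8.673301696777344
pod [[56.1 27.7]] d px 15.371255874633789 16.045743942260742
pod [[ 52.6 -25.2]] d px 15.920671463012695 16.07534408569336
pod [[107.8  30.7]] d px 15.494967460632324 16.055362701416016
pod [[104.4 -24.6]] d px 15.336631774902344 15.763952255249023
-42 near -14.5 far 25.25 4.5 -4.2
-36 near -14.0 far 24.5 4.7 -3.1
-30 near -13.0 far 24.75 4.4 -1.3
-22 near -13.25 far 25.75 3.9 -0.6
22 near -10.0 far 27.0 3.8 -2.8
30 near -10.0 far 28.0 4.5 -2.7
36 near -9.5 far 29.0 4.6 -2.8
42 near -8.75 far 29.5 4.6 -2.9
-40 wall steps 135.25 3.7 [139. 126. 105.  87.  66.  52.  51.  50.  53.  64.  87. 106. 126. 148.
 158.]
-25 wall steps 138.25 3.7 [151. 151. 147. 133. 107.  77.  56.  53.  54.  71.  95. 103. 129. 153.
 157.]
-10 wall steps 140.0 3.0 [136. 121. 103.  79.  58.  52.  50.  52.  56.  70.  86. 101. 119. 138.
 150.]
0 wall steps 135.25 3.5 [ 96.  96.  88.  75.  60.  51.  51.  50.  52.  64.  87. 103. 120. 142.
 150.]
10 wall steps 139.75 3.0 [131. 122. 110.  84.  61.  53.  50.  53.  57.  71.  87. 101. 114. 133.
 146.]
25 wall steps 136.0 3.3 [150. 149. 150. 150. 149. 141. 123.  89.  63.  66.  83. 104. 118. 138.
 151.]
40 wall steps 135.25 3.8 [150. 150. 149. 145. 133. 110.  81.  62.  52.  64.  87. 106. 126. 148.
 155.]
```

The follower is cocked about 0.06 rad, left side ahead, so the right-hand pods still have a gap of roughly 3 mm to the wall. I'll push square with both fingers straddling the nose, which straightens it.

```bash
python3 -c "
from h import *
go(513.7,60.4,290,np.pi+.128)"
```

```text
shift [-17.6 252.7  19.8] turn -0.004 dist 254.0 rpy [-3.141e+00  1.000e-03 -3.018e+00]
```

Request:
shift_gripper --segments '[30, -4, 50, 0, 0, 30, -8, 100, 0, 0, 30, -12, 150, 10, 0, 30, -16, 200, 20, -0.004, 30, -17.6, 253, 20, -0.004]'

```text
time: 16.4
tool_pos: [512.1, 64.5, 289.7]
tcp_rot: [3.141, -0.0, -3.01]
contact_force: [0.6, 0.1, 0.8]
grip_width: 30.1
finger_force: 0.0
```

Request:
shift_gripper --segments '[30, 0, 0, 0, 0, 30, 0, 0, 0, 0]'

```text
time: 16.65
tool_pos: [512.8, 62.4, 290.3]
tcp_rot: [-3.141, 0.001, -3.009]
contact_force: [-0.7, -0.6, -0.3]
grip_width: 29.8
finger_force: 0.0
```

```bash
python3 -c "
from h import *
go(513.7,60.4,188,np.pi+.128)"
```

```text
shift [ -0.6  -2.1 102.3] turn 0.004 dist 102.0 rpy [-3.141e+00  1.000e-03 -3.009e+00]
```

Request:
shift_gripper --segments '[30, 0, -2, 40, 0.002, 30, 0, -2, 80, 0.004, 30, 0, -2, 102, 0.004, 30, 0, -2, 102, 0.004]'

```text
time: 17.15
tool_pos: [513.0, 58.6, 187.0]
tcp_rot: [3.141, -0.003, -3.017]
contact_force: [-0.8, 1.3, 0.6]
grip_width: 30.5
finger_force: 0.0
```

Request:
shift_gripper --segments '[30, -8, 0, 0, 0, 30, -16, 0, 0, 0, 30, -24, 0, 0, 0, 30, -30, 0, 0, 0, 30, -35, 0, 0, 0]'

```text
time: 17.77
tool_pos: [548.3, 64.2, 188.2]
tcp_rot: [3.142, 0.0, -3.015]
contact_force: [-0.7, 0.3, 0.4]
grip_width: 30.0
finger_force: 0.0
```

Request:
shift_gripper --segments '[30, -1, 0, 0, 0, 30, -2, 0, 0, 0, 30, -3, 0, 0, 0, 30, -3, 0, 0, 0]'

```text
time: 18.27
tool_pos: [550.9, 64.4, 188.1]
tcp_rot: [3.142, -0.0, -3.015]
contact_force: [-0.2, -0.1, -0.4]
grip_width: 30.0
finger_force: 0.0
```

```bash
python3 -c "
from h import *
o=bot.get_obs();print(o['moment']);go(578.3-22*.992,68.2-22*.128,188,np.pi+.128)"
```

```text
[ 0.01631644  0.05225368 -0.019788  ]
shift [-5.7  0.2  0.1] turn -0.002 dist 6.0 rpy [ 3.142 -0.    -3.015]
```

Request:
shift_gripper --segments '[30, -1, 0, 0, 0, 30, -2, 0, 0, 0, 30, -3, 0, 0, 0, 30, -3, 0, 0, 0]'

```text
time: 18.77
tool_pos: [554.0, 64.8, 188.1]
tcp_rot: [3.142, 0.0, -3.015]
contact_force: [-0.2, 0.5, 0.4]
grip_width: 30.0
finger_force: 0.0
```

Request:
shift_gripper --segments '[30, -1, 0, 0, 0, 30, -2, 0, 0, 0, 30, -2, 0, 0, 0]'

```text
time: 19.15
tool_pos: [555.9, 65.0, 188.1]
tcp_rot: [3.142, 0.0, -3.015]
contact_force: [-1.4, -1.0, 0.6]
grip_width: 30.0
finger_force: 1.0
```

```bash
python3 -c "
from h import *
o=bot.get_obs();print(o['moment']);go(578.3-22*.992,68.2-22*.128,188,np.pi+.128)"
```

```text
[-0.15614341  0.30938357 -0.07184145]
shift [-0.6  0.3  0.1] turn -0.002 dist 1.0 rpy [ 3.142  0.    -3.015]
```

Contact is starting. Continue in small steps.

Request:
shift_gripper --segments '[30, -1, 0, 0, 0, 30, -2, 0, 0, 0, 30, -2, 0, 0, 0]'

```text
time: 19.52
tool_pos: [558.0, 65.3, 188.1]
tcp_rot: [3.142, 0.0, -3.015]
contact_force: [-2.0, -1.9, 0.0]
grip_width: 30.0
finger_force: 0.6
```

Request:
shift_gripper --segments '[30, -1, 0, 0, 0, 30, -2, 0, 0, 0, 30, -2, 0, 0, 0]'

```text
time: 19.9
tool_pos: [559.0, 65.5, 188.1]
tcp_rot: [3.141, -0.003, -3.015]
contact_force: [-7.5, -2.7, 5.1]
grip_width: 29.9
finger_force: 3.5
```

```bash
python3 -c "
from h import *
o=bot.get_obs();print(o['moment'])"
```

```text
[-0.35806638  0.97470675  0.03248085]
```

Request:
shift_gripper --segments '[30, -1, 0, 0, 0, 30, -2, 0, 0, 0, 30, -2, 0, 0, 0]'

```text
time: 20.27
tool_pos: [559.9, 65.7, 188.1]
tcp_rot: [3.141, -0.007, -3.015]
contact_force: [-12.3, -3.8, 9.5]
grip_width: 30.2
finger_force: 6.5
```

```bash
python3 -c "
from h import *
o=bot.get_obs();print(o['moment'])"
```

```text
[-0.5365385   1.86439182  0.00658898]
```

Request:
shift_gripper --segments '[30, -1, 0, 0, 0, 30, -2, 0, 0, 0, 30, -2, 0, 0, 0]'

```text
time: 20.65
tool_pos: [560.8, 65.8, 188.1]
tcp_rot: [3.141, -0.01, -3.015]
contact_force: [-18.5, -5.3, 15.0]
grip_width: 29.7
finger_force: 9.5
```

```bash
python3 -c "
from h import *
o=bot.get_obs();print(o['moment'])"
```

```text
[-0.70974097  2.73214408  0.04016302]
```

Request:
shift_gripper --segments '[30, 5, 0, 0, 0, 30, 20, 0, 0, 0, 30, 40, 0, -10, 0, 30, 50, 0, -60, 0, 30, 50, 0, -110, 0]'

```text
time: 21.28
tool_pos: [513.9, 59.9, 299.3]
tcp_rot: [3.141, 0.0, -3.015]
contact_force: [1.0, -0.3, 0.2]
grip_width: 30.1
finger_force: 0.0
```

Request:
shift_gripper --segments '[30, 0, -50, 0, 0, 30, 0, -100, 0, 0, 30, 0, -150, 0, 0, 30, 0, -200, 0, 0, 30, 0, -250, 0, 0]'

```text
time: 21.9
tool_pos: [546.2, -189.9, 298.4]
tcp_rot: [-3.141, 0.002, -3.015]
contact_force: [1.3, 0.8, -0.2]
grip_width: 30.1
finger_force: 0.0
```

```bash
python3 m.py
```

```text
pod [[56.6 28.9]] d px 15.36646842956543 16.083452224731445
pod [[ 56.6 -22.7]] d px 15.672985076904297 16.02367401123047
pod [[108.   30.7]] d px 15.532158851623535 16.08681297302246
pod [[108.1 -23.6]] d px 15.11087417602539 15.892563819885254
-42 near -9.25 far 30.75 4.7 -3.7
-36 near -8.5 far 30.5 4.4 -3.1
-30 near -9.0 far 28.25 3.8 -1.4
-22 near -9.0 far 29.0 4.5 -2.3
22 near -8.5 far 29.75 4.6 -2.8
30 near -9.0 far 28.0 3.9 -1.8
36 near -9.5 far 29.0 4.7 -3.1
42 near -8.75 far 29.25 4.7 -2.8
-40 wall steps 135.25 3.7 [147. 140. 123. 101.  80.  63.  55.  51.  52.  64.  87. 106. 125. 148.
 158.]
-25 wall steps 138.25 3.7 [150. 150. 150. 148. 144. 126.  96.  74.  62.  72.  94. 103. 129. 152.
 157.]
-10 wall steps 140.0 3.1 [149. 145. 139. 124. 103.  86.  65.  55.  57.  69.  86. 101. 118. 138.
 151.]
0 wall steps 135.25 3.5 [ 92.  92.  87.  74.  58.  50.  50.  51.  53.  64.  87. 102. 120. 141.
 149.]
10 wall steps 139.75 3.1 [132. 123. 119.  95.  68.  56.  50.  51.  56.  71.  87. 100. 113. 133.
 147.]
25 wall steps 139.0 3.3 [150. 149. 149. 149. 150. 146. 137. 102.  68.  67.  83. 103. 117. 138.
 151.]
40 wall steps 135.25 3.8 [149. 149. 149. 146. 140. 118.  85.  63.  53.  64.  87. 106. 126. 147.
 154.]
```

All four pods now sit level (far pair 108.0/108.1, near pair 56.6/56.6) and the follower is square at the packed position. Move the arm clear and take a last look.

Request:
shift_gripper --segments '[30, 30, 50, -20, 0, 30, 55, 100, -40, 0, 30, 80, 150, -60, 0, 30, 105, 200, -80, 0, 30, 130, 250, -80, 0]'

```text
time: 22.58
tool_pos: [384.7, 44.8, 379.8]
tcp_rot: [-3.141, 0.006, -3.016]
contact_force: [0.5, 0.1, 0.1]
grip_width: 30.1
finger_force: 0.0
```

Request:
shift_gripper --segments '[30, 20, 50, 0, 0, 30, 40, 100, 0, 0, 30, 60, 150, 0, 0, 30, 80, 200, 0, 0, 30, 80, 200, 0, 0]'

```text
time: 23.2
tool_pos: [278.8, 234.5, 378.5]
tcp_rot: [3.14, 0.002, -3.009]
contact_force: [-0.1, 0.1, -0.1]
grip_width: 30.5
finger_force: 0.0
```

Run:
```python
from h import *
crop(bot.capture("top"),250,115,200,140,4,"a");crop(bot.capture("scene"),280,140,180,150,4,"b")
a,b=[cv2.imread(f"pics/{k}.png") for k in "ab"]
cv2.imwrite("pics/fin.png",np.hstack([cv2.resize(a,(400,280)),cv2.resize(b,(400,333))[:280]]) )
a=cv2.resize(a,(400,280),interpolation=cv2.INTER_AREA);b=cv2.resize(b,(400,333),interpolation=cv2.INTER_AREA)
cv2.imwrite("pics/fin.png",np.hstack([cv2.copyMakeBorder(a,0,53,0,0,0),b]))
```

```text
(no output)
```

View pics/fin.png

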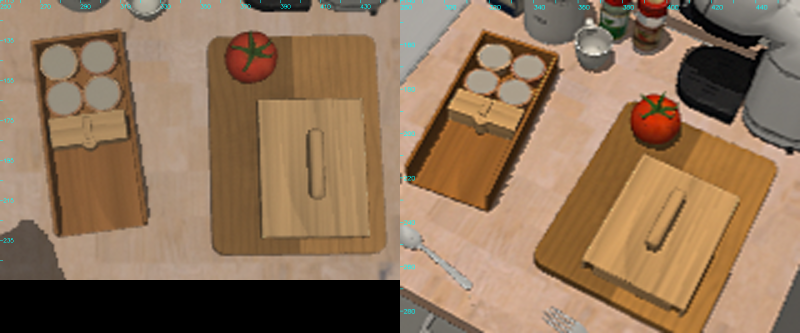

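The final picture shows the cover flat and right way up within the board (about (407,184) in the top view). The tomato is untouched at (375,144), and the pods are packed against the far wall by a square follower.

Request:
shift_gripper --segments '[30, 0, 0, 0, 0, 30, 0, 0, 0, 0]'

```text
time: 23.55
tool_pos: [281.4, 231.0, 378.1]
tcp_rot: [3.141, 0.0, -3.018]
contact_force: [0.6, -0.7, -0.6]
grip_width: 29.9
finger_force: 0.0
```

```bash
python3 -c "
from plant import bot
print(bot.close_job())"
```

```text
the job is handed in; nothing more can be done
None
```

The job is handed in at about 24 s: the cover is flat and right way up on the board, and the four pods stand packed against the far wall. The follower jammed slightly askew on the first push, so I squared it with a second push using both fingers either side of its nose.

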